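Make up the two birds' feeding dishes

TASK

Make up the two birds' feeds from the stock on the wooden board: the seed cake and the corn piece go in the terracotta dish, the mineral block and the carrot piece in the blue dish. Lift each one over the dish's rim and set it down rather than dropping it, so that it ends standing upright on the dish's floor beside the other piece. Leave the green apple and the beetroot where they stand on the board.

Things in the scene. Friction and masses are not known exactly. Their poses are not given: they have to be found in the camera images.
- seed_cake_mid (a point): seed cake: dark brown round cake with pale and black seeds on top, 48 mm across, 30 mm high, standing upright on the stock board, a fixed wooden board 230 x 310 mm, 12 mm thick. The point is its centre, half-way up; z is up.
- corn_mid (a point): corn piece: a yellow section of corn cob with a pale core, upright cylinder 42 to 44 mm across, 40 mm high, standing upright on the stock board, a fixed wooden board 230 x 310 mm, 12 mm thick. The point is its centre, half-way up; z is up.
- mineral_mid (a point): mineral block: a pale pink square block with a small dark dot in the middle of its top, 44 x 44 mm, 30 mm high, standing upright on the stock board, a fixed wooden board 230 x 310 mm, 12 mm thick. The point is its centre, half-way up; z is up. x and y are square to its side faces.
- carrot_mid (a point): carrot piece: an orange upright cylinder 34 mm across, 44 mm high, with a small green stub on top, standing upright on the stock board, a fixed wooden board 230 x 310 mm, 12 mm thick. The point is its centre, half-way up; z is up.
- apple_mid (a point): green apple (not wanted): 56 mm across, 50 mm high and a short stalk, standing upright on the stock board, a fixed wooden board 230 x 310 mm, 12 mm thick. The point is its centre, half-way up; z is up.
- beet_mid (a point): dark purple beetroot (not wanted): 48 mm across and 44 mm high with short pink stalks, standing upright on the stock board, a fixed wooden board 230 x 310 mm, 12 mm thick. The point is its centre, half-way up; z is up.
- dish_terracotta: terracotta dish: round orange-brown clay dish, fixed on a lazy susan 330 mm across (its top 36 mm up) that stands locked at any angle. 160 mm across, 32 mm high; inner floor 136 mm across, 8 mm above the dish's underside; walls 6 mm, leaning slightly out, the rim a lip 24 mm above the inner floor. Dish centres 166 mm apart. Origin: centre of its underside; z up.
- dish_blue: blue dish: round blue-glazed clay dish, fixed on a lazy susan 330 mm across (its top 36 mm up) that stands locked at any angle. 160 mm across, 32 mm high; inner floor 136 mm across, 8 mm above the dish's underside; walls 6 mm, leaning slightly out, the rim a lip 24 mm above the inner floor. Dish centres 166 mm apart. Origin: centre of its underside; z up.
There are look-alikes about, which are no part of the job. What is meant by the part that bears mineral_mid is not turquoise, and is the smaller of those in its own colour.

How it is judged:
By the outcome, as a careful person would: the job done as asked, in the order asked, and still so for the second after the job is handed in, with the robot touching nothing.
It also fails if it takes over 106 s, if anything falls off the work surface, if the arm or the gripper's body presses on something with over 40 N, if the wrist force passes 120 N, or if a joint passes its speed limit or range.

ROBOT

A 6-joint arm with a two-finger parallel gripper is mounted at the origin on the work surface. World frame = base frame: x ahead of the robot, y to its left, z up, the work surface at z = 0. Lengths are in m, angles in degrees, forces in N, time in s.
With the tool pointing down it reaches from about 0.35 to 0.875 m from the base axis. Payload 4.2 kg.
Tool frame: the origin (TCP) lies at the very end of the fingers, on their centre line; the grasp point (between the pads) lies 19 mm behind it (r.grip_point_offset is the distance from the TCP to the grasp point, in m); z points along the fingers, y is the line along which they close (so a half turn about z gives the same grasp; the last joint's range is limited). The gripper opens to 87 mm and grips with 3 to 60 N. Pads are 19 mm wide; open, the fingers measure 117 mm over their backs; the gripper's body (75 mm by 190 mm) begins 51 mm behind the grasp point.
Start: joints at [80.478, 22.042, 0.453, 0, -68.411, -14.817], TCP at [0.258, 0.569, 0.223] pointing down, gripper open.
Joint ranges: [-179.83, 179.83], [-69.29, 118.12], [-61.27, 80.66], [-181.25, 117.63], [-171.15, -9.14], [-177.46, 177.46]. Speed limits (degrees/s): [159.86, 159.86, 180, 180, 180, 180].

INTERFACE

Orientations are given as a 3x3 rotation matrix whose columns are the frame's x, y, z axes.
In Python, from station import r gives the robot as it stands.
- The arm moves only by the tool move_arm, never from a script. Its argument "series" is a list of rows, each a list of 3 entries, a list of its own where there are three numbers: the turn, a rotation vector about the tool's x, y, z as a fraction of full scale, then the shift along the tool's x, y, z as a fraction of full scale, then the opening, from 0 (shut) to 1 (fully open). A call has 1 to 12 rows; each row shifts and turns the commanded pose from where the row before left it, along the tool's axes as they then stand; what a row does not reach is not made up. Full scale, the value 1, is 0.5 m for a shift and 0.1 rad for a turn. A row lasts 1/10 s, in which the tool goes at most 50 mm and 8.59 degrees, less where a joint would pass 70% of its speed; a pose out of reach is approached as far as the arm can. A call with a number of a shift or a turn outside -1 to 1 is refused whole. A call with a gripper value outside its range is refused whole. The fingers move at their own pace and stop on an object; the grip force is fixed at half the most. Time passes only in rows, so rows that do not move let the fingers close. It gives the time, the measured TCP pose, the force, the opening and the grip force at its end, in the units of the state.
- r.sense(): the state, without advancing time (a new reading comes with each control period).
- r.capture(name): name is "scene" or "top" or "wrist"; returns a dict with "img" (384x512x3 uint8, red, green, blue), "fx", "fy", "cx", "cy" (pixels), "origin" and "orientation" of the camera in the world. Camera axes: x right, y up, looking along -z (the intrinsics and any distortion apply to the point x, -y, -z); pixel columns grow to the right and rows downward; lengths in m; the calibration is good to about 2 mm. A picture is of the moment at which its call begins. There is no depth.
- r.finish_job(): hands the job in; it is judged then, once.
Trained networks look in the newest picture that a camera, given by its name, has taken for a name from the list of things; names that differ only in an ending like _2 or _b are one class to them, and where a whole thing is asked for, a point or a joint stands for the part that bears it (a point fixed in the world has none). Each returns a list of dicts, best first, with "score" (0 to 1); they miss things now and then, are a little off and sometimes report something else, mostly with a low value. They report only what shows in the picture. A call takes as long as a camera call. They do not tell look-alikes from the thing itself.
- r.cut_out(target, camera): "pixels" (384x512 bool, what is visible of it) and "centre" ([column, row] in pixels, amid what is visible of it).
- r.pinpoint(target, camera): "centre" ([column, row] in pixels: a listed point, or the origin of a listed thing).
The state is a dict: "time_s": time; "joints": joint angles; "joint_velocities": joint speeds; "effort": joint torques, N m; "tcp_pos": TCP position; "ee_rot": TCP orientation; "wrist_force": force on the tool from outside, world axes, zero at the start; "moment": the same for the moment, N m; "gripper_width": opening from 0.0 (shut) to 1.0 (fully open); "gripper_force": force on a finger pad.
Only numpy, scipy, OpenCV 4.12 (cv2) and the standard library are available. Lean on these libraries where they do the work, as an engineer would, in place of code of your own. Each camera call takes 0.05 s, during which the arm holds its last target. There are 200 camera calls.

## Working session

There is one attempt and no reset: what is moved stays moved. The work goes in short steps, Python scripts to look and compute and a tool call to move; the robot and the scene stay as the last step left them, time stands still between calls to the robot, and variables do not carry over. Pictures are saved under pics/ and viewed, at most 14 in all, crops included, and the job is handed in when it is done.

Besides the shell and the picture viewer there is one more tool, called after "Call:" as a command line: name --argument value ..., lists and objects as JSON in quotes. move_arm: Moves the arm, as the interface text tells. Its arguments: {"type":"object","properties":{"series":{"type":"array"}},"required":["series"]}

```bash
mkdir -p pics; ls; cat > h.py <<'E'
import numpy as np, cv2
from station import r
def ray(c,px):
    d=np.array([(px[0]-c['cx'])/c['fx'],-(px[1]-c['cy'])/c['fy'],-1.])
    return np.array(c['origin']),np.array(c['orientation'])@d
def at(c,px,z):
    o,d=ray(c,px); return o+d*(z-o[2])/d[2]
def proj(c,p):
    q=np.array(c['orientation']).T@(np.array(p)-c['origin']); q=q/-q[2]
    return c['cx']+c['fx']*q[0],c['cy']-c['fy']*q[1]
E
python3 - <<'E'
from h import *
for n in ['top','scene']:
    c=r.capture(n); cv2.imwrite(f'pics/{n}0.png',cv2.resize(c['img'][:,:,::-1],(768,576)))
    print(n,[k for k in c],c['origin'],c['fx'],np.round(c['orientation'],3).tolist())
    for t,z in [('seed_cake_mid',.027),('corn_mid',.032),('mineral_mid',.027),('carrot_mid',.034),('apple_mid',.037),('beet_mid',.034),('dish_terracotta',.036),('dish_blue',.036)]:
        for d in r.pinpoint(t,n): print(t,round(d['score'],2),np.round(d['centre'],1),np.round(at(c,d['centre'],z),4))
s=r.sense(); print(s)
E
```

```text
pics
top ['img', 'fx', 'fy', 'cx', 'cy', 'origin', 'orientation'] [0.39822207 0.00965443 1.23304296] 487.6896926228669 [[0.006, 0.99, -0.142], [-1.0, 0.008, 0.012], [0.013, 0.142, 0.99]]
seed_cake_mid 0.9 [129.9 234.7] [0.4577 0.3068 0.027 ]
corn_mid 0.78 [126.3 185.8] [0.5784 0.3196 0.032 ]
mineral_mid 0.87 [168.7 186.1] [0.5793 0.2154 0.027 ]
mineral_mid 0.72 [191.7 133.8] [0.7138 0.1615 0.027 ]
mineral_mid 0.57 [129.5 131.9] [0.7173 0.3189 0.027 ]
carrot_mid 0.44 [210.2 182.9] [0.5871 0.1116 0.034 ]
apple_mid 0.59 [164.  237.3] [0.4515 0.2212 0.037 ]
beet_mid 0.66 [209.4 229.4] [0.4716 0.1113 0.034 ]
dish_terracotta 0.82 [316.9 239.9] [ 0.4476 -0.1522  0.036 ]
dish_terracotta 0.26 [212.  183.3] [0.5858 0.1069 0.036 ]
dish_blue 0.83 [366.9 195.3] [ 0.5587 -0.2779  0.036 ]
scene ['img', 'fx', 'fy', 'cx', 'cy', 'origin', 'orientation'] [0.88389815 0.43975843 0.60375702] 347.02984867086457 [[-0.809, -0.425, 0.406], [0.587, -0.564, 0.58], [-0.017, 0.708, 0.706]]
seed_cake_mid 0.62 [394.9 271.2] [0.4558 0.3096 0.027 ]
corn_mid 0.65 [355.4 309. ] [0.5759 0.3177 0.032 ]
mineral_mid 0.95 [
[... 584 characters left out ...]
4114480e+01, -1.48182600e+01]), 'joint_velocities': array([-0.12853621,  0.12904806, -0.07589239, -0.04495902, -0.08470704,
       -0.00893831]), 'effort': array([-1.42476234e-03, -3.90455031e+01,  1.87626046e+01,  4.22445059e+00,
        1.54734962e-02, -2.38550513e-05]), 'tcp_pos': array([0.25756978, 0.56944539, 0.22258119]), 'ee_rot': array([[ 9.11102454e-01, -4.12179958e-01,  1.37914846e-05],
       [-4.12179958e-01, -9.11102453e-01,  4.88201160e-05],
       [-7.55721789e-06, -5.01647010e-05, -9.99999999e-01]]), 'wrist_force': array([-0.57794045, -0.79841447, -0.7858872 ]), 'moment': array([ 0.00467862,  0.03212926, -0.00040282]), 'gripper_force': 0.0, 'gripper_width': 1.001357872687091}
```

View pics/top0.png

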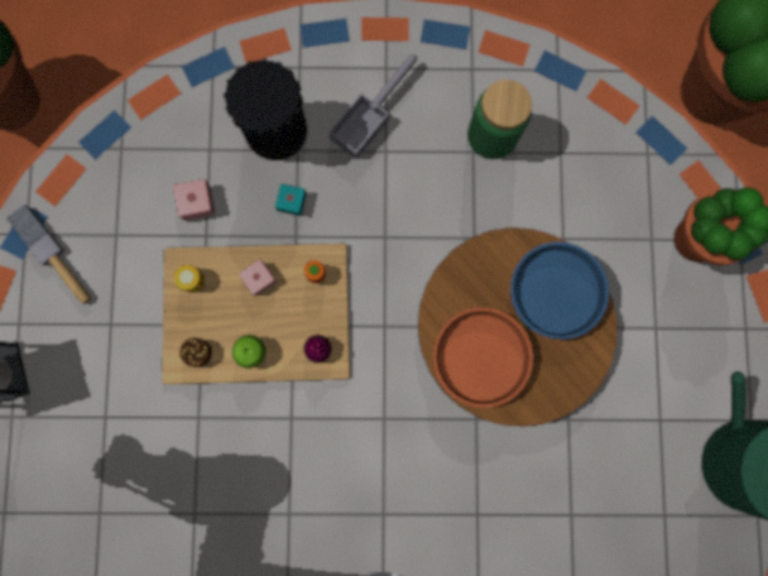

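View pics/scene0.png

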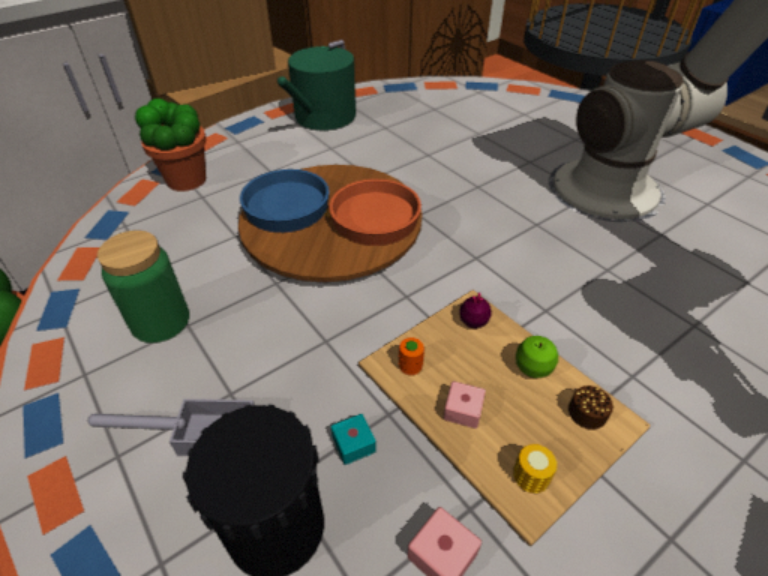

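The mineral candidates in the top picture are a pink block on the board at (169,186), a larger pink one off the board at (130,132), and a turquoise one at (192,134). The one on the board fits, as it is pink and the smaller of the two pink blocks. I'll square up the tool and move over the board to confirm this with the wrist camera.

Call:
move_arm --series '[[[0, 0, 1], [0, 0, 0], 1], [[0, 0, 1], [0, 0, 0], 1], [[0, 0, 1], [0, 0, 0], 1], [[0, 0, 1], [0, 0, 0], 1], [[0, 0, 1], [0, 0, 0], 1], [[0, 0, 1], [0, 0, 0], 1], [[0, 0, 1], [0, 0, 0], 1], [[0, 0, 1], [0, 0, 0], 1], [[0, 0, 1], [0, 0, 0], 1], [[0, 0, 1], [0, 0, 0], 1], [[0, 0, 1], [0, 0, 0], 1], [[0, 0, 0.46], [0, 0, 0], 1]]'

```text
time_s: 2.1
tcp_pos: [0.2575, 0.5694, 0.2226]
ee_rot: [[-0.003, -1.0, -0.0], [-1.0, 0.003, 0.0], [-0.0, 0.0, -1.0]]
wrist_force: [0.1, -0.0, -0.0]
gripper_width: 0.999
gripper_force: 0.0
```

Call:
move_arm --series '[[[0, 0, 0], [0.07, -0.052, -0.015], 1], [[0, 0, 0], [0.07, -0.052, -0.015], 1], [[0, 0, 0], [0.07, -0.052, -0.015], 1], [[0, 0, 0], [0.07, -0.052, -0.015], 1], [[0, 0, 0], [0.07, -0.052, -0.015], 1], [[0, 0, 0], [0.07, -0.052, -0.015], 1], [[0, 0, 0], [0.07, -0.052, -0.015], 1], [[0, 0, 0], [0.07, -0.052, -0.015], 1], [[0, 0, 0], [0.07, -0.052, -0.015], 1], [[0, 0, 0], [0.07, -0.052, -0.015], 1], [[0, 0, 0], [0, 0, 0], 1], [[0, 0, 0], [0, 0, 0], 1]]'

```text
time_s: 3.3
tcp_pos: [0.518, 0.2186, 0.2975]
ee_rot: [[-0.002, -1.0, -0.0], [-1.0, 0.002, 0.0], [-0.0, 0.0, -1.0]]
wrist_force: [-0.8, 0.9, -1.1]
gripper_width: 0.998
gripper_force: 0.0
```

```bash
python3 - <<'E'
from h import *
s=r.sense(); print(s['time_s'],s['tcp_pos'],np.round(s['ee_rot'],4).tolist(),np.round(s['joints'],1))
c=r.capture('wrist'); cv2.imwrite('pics/w1.png',c['img'][:,:,::-1]); np.save('pics/w1.npy',c,allow_pickle=True)
print(c['origin'],c['fx'],np.round(c['orientation'],3).tolist())
for t,z in [('seed_cake_mid',.027),('corn_mid',.032),('mineral_mid',.027),('carrot_mid',.034),('apple_mid',.037),('beet_mid',.034)]:
    for d in r.pinpoint(t,'wrist'): print(t,round(d['score'],2),np.round(d['centre'],1),np.round(at(c,d['centre'],z),4))
# mineral crop
u,v=map(int,proj(c,[.577,.212,.03])); i=c['img'][max(0,v-80):v+80,max(0,u-100):u+100,::-1]
cv2.imwrite('pics/w1crop.png',cv2.resize(i,None,fx=3,fy=3))
E
```

```text
3.3 [0.5179553  0.21856075 0.29750542] [[-0.0024, -1.0, -0.0001], [-1.0, 0.0024, 0.0004], [-0.0004, 0.0001, -1.0]] [ 39.4  13.4  -1.2  -0.  -75.4 -39.5]
[0.51875563 0.14432953 0.46100416] 299.00675772927633 [[-1.0, -0.003, -0.0], [0.002, -0.962, -0.272], [0.001, -0.272, 0.962]]
seed_cake_mid 0.79 [290.8 217.1] [0.4628 0.3089 0.027 ]
corn_mid 0.67 [214.4 227. ] [0.5808 0.323  0.032 ]
mineral_mid 0.89 [111.8 118.9] [0.72   0.1606 0.027 ]
mineral_mid 0.68 [129.2 223.6] [0.7139 0.319  0.027 ]
mineral_mid 0.59 [208.3 153.2] [0.5859 0.2095 0.027 ]
carrot_mid 0.61 [196.5  83.9] [0.5966 0.1147 0.034 ]
apple_mid 0.63 [295.1 162. ] [0.4605 0.2209 0.037 ]
beet_mid 0.62 [296.3  81.6] [0.4622 0.1121 0.034 ]
```

View pics/w1.png

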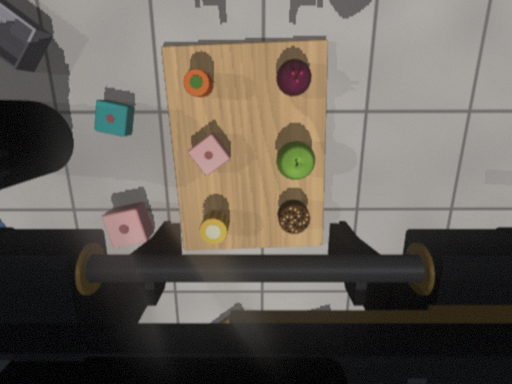

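View pics/w1crop.png

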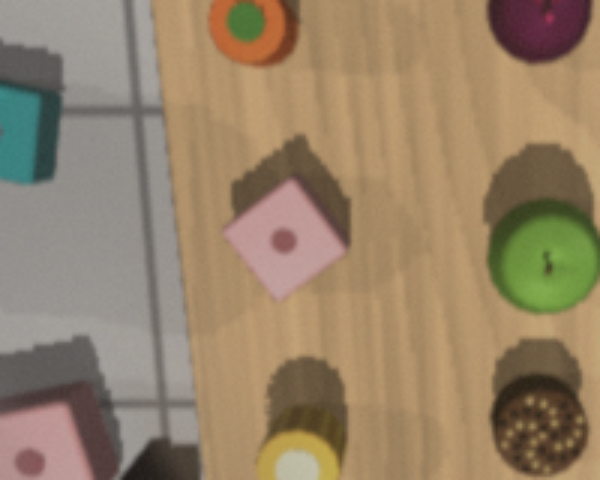

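The wrist picture shows the pink block on the board at (208,154), rotated about 40° with a dark dot on top. The larger pink block is off the board at (126,226) and the turquoise one is at (113,118). The block on the board is the target. Next I'll refine the positions from the top faces.

```bash
python3 - <<'E'
from h import *
c=np.load('pics/w1.npy',allow_pickle=True).item(); hsv=cv2.cvtColor(c['img'],cv2.COLOR_RGB2HSV)
def blob(px,lo,hi,R=28):
    m=cv2.inRange(hsv,lo,hi); k=np.zeros_like(m); cv2.circle(k,px,R,255,-1); m&=k
    n,l,s,ce=cv2.connectedComponentsWithStats(m); i=1+np.argmax(s[1:,4]); return (l==i).astype(np.uint8)
print('hsv min',hsv[150,202],hsv[232,212],hsv[83,196],hsv[222,205])
m=blob((208,154),(150,20,150),(180,110,255)) | blob((208,154),(0,20,150),(5,110,255))
P=cv2.findContours(m,0,1)[0]; P=max(P,key=cv2.contourArea)[:,0]
W=np.array([at(c,p,.042)[:2] for p in P]); rr=cv2.minAreaRect((W*1000).astype(np.float32)); print('mineral',rr)
for n,px,lo,hi,z in [('corn core',(213,231),(20,0,150),(40,130,255),.052),('stub',(196,82),(40,80,40),(80,255,255),.057)]:
    b=blob(px,lo,hi,18); ys,xs=np.nonzero(b); print(n,len(xs),xs.mean(),ys.mean(),at(c,(xs.mean(),ys.mean()),z))
for t,z in [('seed_cake_mid',.042)]:
    d=r.cut_out(t,'wrist')[0]; ys,xs=np.nonzero(d['pixels']); print(t,len(xs),xs.min(),xs.max(),ys.min(),ys.max(),at(c,((xs.min()+xs.max())/2,(ys.min()+ys.max())/2),z))
E
```

```text
hsv min [  2  55 191] [ 26  34 188] [ 50 127 116] [ 22 149 187]Traceback (most recent call last):
  File "<stdin>", line 7, in <module>
  File "<stdin>", line 5, in blob
    return _wrapfunc(a, 'argmax', axis=axis, out=out, **kwds)
    return bound(*args, **kwds)
ValueError: attempt to get argmax of an empty sequence
```

```bash
python3 - <<'E'
from h import *
c=np.load('pics/w1.npy',allow_pickle=True).item(); hsv=cv2.cvtColor(c['img'],cv2.COLOR_RGB2HSV)
def blob(px,lo,hi,R=28):
    m=cv2.inRange(hsv,lo,hi); k=np.zeros_like(m); cv2.circle(k,px,R,255,-1); m&=k
    n,l,s,ce=cv2.connectedComponentsWithStats(m); i=1+np.argmax(s[1:,4]); return (l==i).astype(np.uint8)
m=blob((208,154),(0,30,140),(8,110,255))
P=cv2.findContours(m,0,1)[0]; P=max(P,key=cv2.contourArea)[:,0]
W=np.array([at(c,p,.042)[:2] for p in P]); rr=cv2.minAreaRect((W*1000).astype(np.float32)); print('mineral',rr)
for n,px,lo,hi,z in [('corn core',(213,231),(20,0,150),(40,80,255),.052),('stub',(196,82),(40,80,40),(80,255,255),.057)]:
    b=blob(px,lo,hi,18); ys,xs=np.nonzero(b); print(n,len(xs),xs.mean(),ys.mean(),at(c,(xs.mean(),ys.mean()),z))
for t,z in [('seed_cake_mid',.042)]:
    d=r.cut_out(t,'wrist')[0]; ys,xs=np.nonzero(d['pixels']); print(t,len(xs),xs.min(),xs.max(),ys.min(),ys.max(),at(c,((xs.min()+xs.max())/2,(ys.min()+ys.max())/2),z))
E
```

```text
mineral ((583.6336669921875, 209.69908142089844), (42.49187469482422, 42.73149108886719), 35.6600341796875)
corn core 161 212.61490683229815 231.472049689441 [0.58085055 0.32175463 0.052     ]
stub 102 195.5 81.73529411764706 [0.59351103 0.11371605 0.057     ]
seed_cake_mid 894 277 309 199 233 [0.46147768 0.30149052 0.042     ]
```

Call:
move_arm --series '[[[0, 0, 0], [-0.058, 0.039, 0], 1], [[0, 0, 0], [-0.058, 0.039, 0], 1], [[0, 0, 0], [-0.058, 0.039, 0.05], 1], [[0, 0, 0], [0, 0, 0.08], 1], [[0, 0, 0], [0, 0, 0.09], 1], [[0, 0, 0], [0, 0, 0.09], 1], [[0, 0, 0], [0, 0, 0.09], 1], [[0, 0, 0], [0, 0, 0.08], 1], [[0, 0, 0], [0, 0, 0.05], 1], [[0, 0, 0], [0, 0, 0.03], 1], [[0, 0, 0], [0, 0, 0], 1]]'

```text
time_s: 4.8
tcp_pos: [0.4577, 0.3055, 0.0152]
ee_rot: [[0.0, -1.0, -0.004], [-1.0, -0.0, -0.004], [0.004, 0.004, -1.0]]
wrist_force: [0.5, -0.8, 0.3]
gripper_width: 1.002
gripper_force: 0.0
```

```bash
python3 - <<'E'
from h import *
for n in ['wrist','top','scene']:
    c=r.capture(n); print(n,r.sense()['tcp_pos'])
    for d in r.pinpoint('seed_cake_mid',n): print(round(d['score'],2),at(c,d['centre'],.027))
    if n=='wrist': cv2.imwrite('pics/w2.png',c['img'][:,:,::-1])
E
```

```text
wrist [0.4586098  0.30635485 0.01676449]
0.96 [0.46099162 0.30812253 0.027     ]
top [0.45959098 0.30733793 0.01854708]
0.59 [0.45631233 0.29863459 0.027     ]
0.5 [ 0.56044394 -0.29082006  0.027     ]
0.32 [0.46906341 0.11526347 0.027     ]
scene [0.45967058 0.30728729 0.01890908]
```

View pics/w2.png

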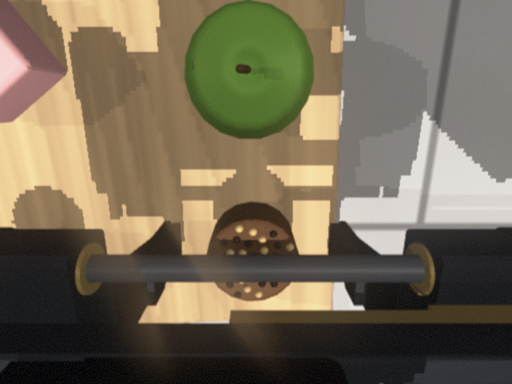

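The cake sits between the fingers at about (252,250). I'll lower slightly and grip.

Call:
move_arm --series '[[[0, 0, 0], [0, 0, 0.007], 1], [[0, 0, 0], [0, 0, 0], 1], [[0, 0, 0], [0, 0, 0], 0], [[0, 0, 0], [0, 0, 0], 0], [[0, 0, 0], [0, 0, 0], 0], [[0, 0, 0], [0, 0, 0], 0], [[0, 0, 0], [0, 0, 0], 0], [[0, 0, 0], [0, 0, 0], 0], [[0, 0, 0], [0, 0, 0], 0], [[0, 0, 0], [0, 0, 0], 0]]'

```text
time_s: 6.1
tcp_pos: [0.4591, 0.3064, 0.014]
ee_rot: [[0.0, -1.0, -0.0], [-1.0, -0.0, -0.0], [0.0, 0.0, -1.0]]
wrist_force: [1.0, 0.3, -0.7]
gripper_width: 0.54
gripper_force: 30.0
```

Call:
move_arm --series '[[[0, 0, 0], [0, 0, -0.02], 0], [[0, 0, 0], [0, 0, -0.05], 0], [[0, 0, 0], [0, 0, -0.08], 0], [[0, 0, 0], [0, 0, -0.08], 0], [[0, 0, 0], [0.04, 0, -0.05], 0], [[0, 0, 0], [0.08, 0, -0.02], 0], [[0, 0, 0], [0.08, 0, 0], 0], [[0, 0, 0], [0.04, 0, 0], 0], [[0, 0, 0], [0, 0, 0], 0]]'

```text
time_s: 7.0
tcp_pos: [0.4584, 0.1841, 0.1649]
ee_rot: [[-0.003, -1.0, 0.0], [-1.0, 0.003, 0.0], [-0.0, -0.0, -1.0]]
wrist_force: [1.0, 0.3, 1.1]
gripper_width: 0.547
gripper_force: 30.0
```

```bash
python3 - <<'E'
from h import *
s=r.sense(); print(s['time_s'],s['tcp_pos'],s['gripper_width'])
for n in ['top','scene']:
    c=r.capture(n)
    for t in ['dish_terracotta','dish_blue']:
        d=r.cut_out(t,n)[0]; m=d['pixels'].astype(np.uint8)
        P=max(cv2.findContours(m,0,1)[0],key=cv2.contourArea)
        P=cv2.convexHull(P)[:,0]
        # rim circle fit at z .068 from far half: backproject, fit circle of r=.08
        W=np.array([at(c,p,.068)[:2] for p in P])
        (e,R)=cv2.minEnclosingCircle((W*1000).astype(np.float32)); p=r.pinpoint(t,n)
        from scipy.optimize import least_squares
        f=least_squares(lambda q:np.hypot(*(W-q).T)-.08,W.mean(0),loss='soft_l1',f_scale=.001).x
        print(n,t,d['score'],m.sum(),np.round(e,1),R,'fit',f.round(4),'pin',[at(c,k['centre'],.036).round(4).tolist() for k in p[:1]])
E
```

```text
7.0 [0.45841398 0.18407558 0.16493296] 0.546535322196687
top dish_terracotta 0.72 3482 [ 453.1 -159.5] 79.94390869140625 fit [ 0.4532 -0.1594] pin [[0.4476, -0.1605, 0.036]]
top dish_blue 0.79 3381 [ 560.1 -283.3] 80.73697662353516 fit [ 0.5605 -0.2839] pin [[0.5542, -0.2835, 0.036]]
scene dish_terracotta 0.77 2207 [ 461.7 -144.7] 94.17047119140625 fit [ 0.4566 -0.1511] pin [[0.4544, -0.1612, 0.036]]
scene dish_blue 0.56 2002 [ 570.6 -266.6] 94.92871856689453 fit [ 0.5669 -0.2667] pin [[0.5589, -0.2862, 0.036]]
```

Call:
move_arm --series '[[[0, 0, 0], [0.05, 0.002, 0], 0], [[0, 0, 0], [0.08, 0.002, 0], 0], [[0, 0, 0], [0.08, 0.002, 0], 0], [[0, 0, 0], [0.08, 0.002, 0], 0], [[0, 0, 0], [0.08, 0.002, 0], 0], [[0, 0, 0], [0.08, 0.002, 0], 0], [[0, 0, 0], [0.08, 0, 0], 0], [[0, 0, 0], [0.06, 0, 0], 0], [[0, 0, 0], [0.034, 0, 0.05], 0], [[0, 0, 0], [0, 0, 0.08], 0], [[0, 0, 0], [0, 0, 0.06], 0], [[0, 0, 0], [0, 0, 0.02], 0]]'

```text
time_s: 8.7
tcp_pos: [0.4509, -0.1257, 0.0563]
ee_rot: [[-0.001, -1.0, -0.006], [-1.0, 0.001, -0.0], [0.0, 0.006, -1.0]]
wrist_force: [-0.6, -0.3, -0.6]
gripper_width: 0.547
gripper_force: 30.0
```

Call:
move_arm --series '[[[0, 0, 0], [0, 0, 0], 0], [[0, 0, 0], [0, 0, 0], 0], [[0, 0, 0], [0, 0, 0], 0]]'

```text
time_s: 9.0
tcp_pos: [0.4545, -0.1253, 0.0606]
ee_rot: [[0.001, -1.0, 0.004], [-1.0, -0.001, -0.0], [0.0, -0.004, -1.0]]
wrist_force: [0.6, -0.4, -0.2]
gripper_width: 0.546
gripper_force: 30.0
```

```bash
python3 - <<'E'
from h import *
c=r.capture('wrist'); cv2.imwrite('pics/w3.png',c['img'][:,:,::-1])
s=r.sense(); print(s['time_s'],s['tcp_pos'],s['wrist_force'],s['gripper_width'])
E
```

```text
9.05 [ 0.45431862 -0.12532719  0.06054863] [-1.01963482  0.98620245 -0.47994103] 0.5450824719363532
```

View pics/w3.png

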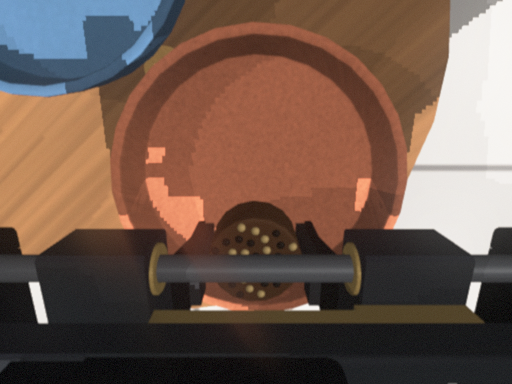

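The cake hangs inside the terracotta dish, centred at column 256 near the base-side wall. I'll shift it 3 mm inward and lower it slowly.

Call:
move_arm --series '[[[0, 0, 0], [0.006, 0, 0.01], 0], [[0, 0, 0], [0, 0, 0.008], 0], [[0, 0, 0], [0, 0, 0.004], 0], [[0, 0, 0], [0, 0, 0.003], 0], [[0, 0, 0], [0, 0, 0], 0], [[0, 0, 0], [0, 0, 0], 0]]'

```text
time_s: 9.65
tcp_pos: [0.4531, -0.1286, 0.0465]
ee_rot: [[0.0, -1.0, -0.0], [-1.0, -0.0, -0.0], [0.0, 0.0, -1.0]]
wrist_force: [0.4, -0.3, -0.3]
gripper_width: 0.544
gripper_force: 30.0
```

Call:
move_arm --series '[[[0, 0, 0], [0, 0, 0.002], 0], [[0, 0, 0], [0, 0, 0], 0], [[0, 0, 0], [0, 0, 0], 0]]'

```text
time_s: 9.95
tcp_pos: [0.4533, -0.1286, 0.046]
ee_rot: [[0.0, -1.0, 0.001], [-1.0, -0.0, -0.0], [0.0, -0.001, -1.0]]
wrist_force: [-1.4, 0.4, 4.4]
gripper_width: 0.546
gripper_force: 30.0
```

Contact on the floor reads 4.4 N, so I'll release, rise and return for the corn.

Call:
move_arm --series '[[[0, 0, 0], [0, 0, 0], 0.7], [[0, 0, 0], [0, 0, 0], 0.7], [[0, 0, 0], [0, 0, 0], 0.7], [[0, 0, 0], [0, 0, 0], 0.7], [[0, 0, 0], [0, 0, -0.02], 0.7], [[0, 0, 0], [0, 0, -0.04], 0.7], [[0, 0, 0], [0, 0, -0.08], 0.7], [[0, 0, 0], [0, 0, -0.08], 1], [[0, 0, 0], [0, 0, -0.02], 1]]'

```text
time_s: 10.85
tcp_pos: [0.4559, -0.1288, 0.1709]
ee_rot: [[0.001, -1.0, 0.01], [-1.0, -0.001, -0.001], [0.001, -0.01, -1.0]]
wrist_force: [0.5, 0.5, -0.1]
gripper_width: 0.803
gripper_force: 0.0
```

Call:
move_arm --series '[[[0, 0, 0], [-0.05, -0.014, 0], 1], [[0, 0, 0], [-0.09, -0.025, 0], 1], [[0, 0, 0], [-0.09, -0.025, 0], 1], [[0, 0, 0], [-0.09, -0.025, 0], 1], [[0, 0, 0], [-0.09, -0.025, 0], 1], [[0, 0, 0], [-0.09, -0.025, 0], 1], [[0, 0, 0], [-0.09, -0.025, 0], 1], [[0, 0, 0], [-0.09, -0.025, 0], 1], [[0, 0, 0], [-0.09, -0.025, 0], 1], [[0, 0, 0], [-0.08, -0.025, 0], 1], [[0, 0, 0], [-0.05, -0.015, 0], 1], [[0, 0, 0], [0, 0, 0], 1]]'

```text
time_s: 12.05
tcp_pos: [0.5803, 0.3246, 0.1644]
ee_rot: [[0.003, -1.0, -0.0], [-1.0, -0.003, -0.0], [0.0, 0.0, -1.0]]
wrist_force: [-0.2, -0.3, -0.5]
gripper_width: 1.0
gripper_force: 0.0
```

```bash
python3 - <<'E'
from h import *
for n in ['top','wrist']:
    c=r.capture(n); cv2.imwrite(f'pics/{n}4.png',c['img'][:,:,::-1])
    for t,z in [('corn_mid',.032),('seed_cake_mid',.059)]:
        print(n,t,[(round(d['score'],2),at(c,d['centre'],z).round(4).tolist()) for d in r.pinpoint(t,n)])
s=r.sense(); print(s['time_s'],s['tcp_pos'],s['gripper_width'])
E
```

```text
top corn_mid [(0.87, [0.5774, 0.3186, 0.032]), (0.19, [0.5841, 0.1072, 0.032])]
top seed_cake_mid [(0.71, [0.4511, -0.1299, 0.059]), (0.21, [0.4596, 0.2114, 0.059])]
wrist corn_mid [(0.89, [0.5785, 0.3244, 0.032])]
wrist seed_cake_mid []
12.35 [0.57987336 0.32025836 0.16593441] 0.9994069041613387
```

View pics/top4.png

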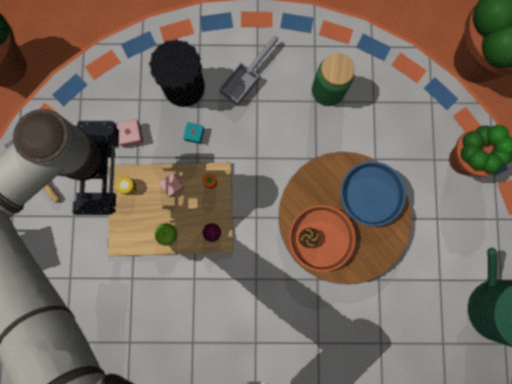

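The seed cake stands in the terracotta dish at (310,237), and the corn is below the gripper. I'll go down and grip it.

Call:
move_arm --series '[[[0, 0, 0], [-0.002, 0, 0.04], 1], [[0, 0, 0], [0, 0, 0.08], 1], [[0, 0, 0], [0, 0, 0.08], 1], [[0, 0, 0], [0, 0, 0.06], 1], [[0, 0, 0], [0, 0, 0.03], 1], [[0, 0, 0], [0, 0, 0.006], 1], [[0, 0, 0], [0, 0, 0], 1], [[0, 0, 0], [0, 0, 0], 1]]'

```text
time_s: 13.15
tcp_pos: [0.5813, 0.3232, 0.0197]
ee_rot: [[0.0, -1.0, 0.003], [-1.0, -0.0, 0.002], [-0.002, -0.003, -1.0]]
wrist_force: [1.4, -0.8, 0.5]
gripper_width: 0.999
gripper_force: 0.0
```

Call:
move_arm --series '[[[0, 0, 0], [0, 0, 0], 0], [[0, 0, 0], [0, 0, 0], 0], [[0, 0, 0], [0, 0, 0], 0], [[0, 0, 0], [0, 0, 0], 0], [[0, 0, 0], [0, 0, 0], 0], [[0, 0, 0], [0, 0, 0], 0], [[0, 0, 0], [0, 0, 0], 0], [[0, 0, 0], [0, 0, 0], 0], [[0, 0, 0], [0, 0, 0], 0]]'

```text
time_s: 14.05
tcp_pos: [0.58, 0.3224, 0.0175]
ee_rot: [[-0.0, -1.0, -0.0], [-1.0, 0.0, -0.0], [0.0, 0.0, -1.0]]
wrist_force: [-0.3, -0.4, -0.1]
gripper_width: 0.475
gripper_force: 30.0
```

Call:
move_arm --series '[[[0, 0, 0], [0, 0, -0.02], 0], [[0, 0, 0], [0, 0, -0.06], 0], [[0, 0, 0], [0, 0, -0.09], 0], [[0, 0, 0], [0.02, 0.004, -0.08], 0], [[0, 0, 0], [0.05, 0.012, -0.05], 0], [[0, 0, 0], [0.08, 0.02, 0], 0], [[0, 0, 0], [0.09, 0.022, 0], 0], [[0, 0, 0], [0.09, 0.022, 0], 0], [[0, 0, 0], [0.09, 0.022, 0], 0], [[0, 0, 0], [0.09, 0.022, 0], 0], [[0, 0, 0], [0.09, 0.022, 0], 0], [[0, 0, 0], [0.09, 0.022, 0], 0]]'

```text
time_s: 15.25
tcp_pos: [0.4953, -0.0242, 0.1685]
ee_rot: [[0.001, -1.0, 0.001], [-1.0, -0.001, 0.0], [-0.0, -0.001, -1.0]]
wrist_force: [0.9, 0.1, -1.9]
gripper_width: 0.475
gripper_force: 30.0
```

Call:
move_arm --series '[[[0, 0, 0], [0.09, 0.022, 0], 0], [[0, 0, 0], [0.09, 0.022, 0], 0], [[0, 0, 0], [0.08, 0.022, 0], 0], [[0, 0, 0], [0.05, 0.013, 0], 0], [[0, 0, 0], [0.03, 0.007, 0], 0], [[0, 0, 0], [0, 0, 0], 0], [[0, 0, 0], [0, 0, 0.06], 0], [[0, 0, 0], [0, 0, 0.08], 0], [[0, 0, 0], [0, 0, 0.05], 0], [[0, 0, 0], [0, 0, 0.02], 0], [[0, 0, 0], [0, 0, 0], 0], [[0, 0, 0], [0, 0, 0], 0]]'

```text
time_s: 16.45
tcp_pos: [0.4543, -0.1924, 0.0638]
ee_rot: [[0.001, -1.0, 0.002], [-1.0, -0.001, -0.001], [0.001, -0.002, -1.0]]
wrist_force: [-0.7, -0.6, -0.1]
gripper_width: 0.477
gripper_force: 30.0
```

```bash
python3 - <<'E'
from h import *
c=r.capture('wrist'); cv2.imwrite('pics/w5.png',c['img'][:,:,::-1])
s=r.sense(); print(s['time_s'],s['tcp_pos'],s['wrist_force'],s['gripper_width'])
E
```

```text
16.5 [ 0.4545366  -0.19252443  0.06409188] [ 0.07575724 -0.8443809  -0.56267601] 0.47568048091596615
```

View pics/w5.png

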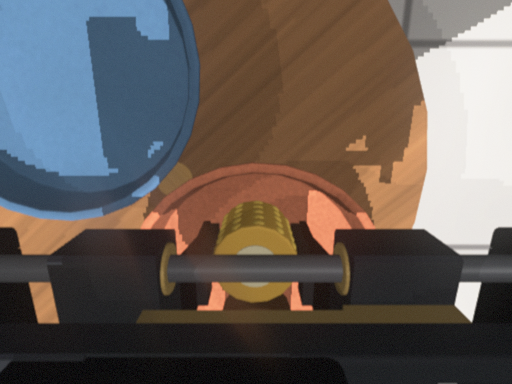

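The corn is upright at (255,255), inside the dish with clear floor to the far wall. I'll lower it.

Call:
move_arm --series '[[[0, 0, 0], [0, 0, 0.012], 0], [[0, 0, 0], [0, 0, 0.008], 0], [[0, 0, 0], [0, 0, 0.005], 0], [[0, 0, 0], [0, 0, 0.003], 0], [[0, 0, 0], [0, 0, 0], 0], [[0, 0, 0], [0, 0, 0], 0], [[0, 0, 0], [0, 0, 0], 0]]'

```text
time_s: 17.2
tcp_pos: [0.4529, -0.1926, 0.0494]
ee_rot: [[0.0, -1.0, -0.0], [-1.0, -0.0, -0.0], [0.0, 0.0, -1.0]]
wrist_force: [-2.7, 2.1, 6.5]
gripper_width: 0.47
gripper_force: 30.0
```

Call:
move_arm --series '[[[0, 0, 0], [0, 0, 0], 0.65], [[0, 0, 0], [0, 0, 0], 0.65], [[0, 0, 0], [0, 0, 0], 0.65], [[0, 0, 0], [0, 0, 0], 0.65], [[0, 0, 0], [0, 0, -0.02], 0.65], [[0, 0, 0], [0, 0, -0.04], 0.65], [[0, 0, 0], [0, 0, -0.08], 0.65], [[0, 0, 0], [0, 0, -0.08], 1], [[0, 0, 0], [0, 0, -0.03], 1], [[0, 0, 0], [-0.05, -0.016, 0], 1], [[0, 0, 0], [-0.09, -0.029, 0], 1]]'

```text
time_s: 18.3
tcp_pos: [0.4756, -0.1232, 0.1752]
ee_rot: [[-0.004, -1.0, 0.003], [-1.0, 0.004, -0.0], [0.0, -0.003, -1.0]]
wrist_force: [0.5, 0.2, 0.0]
gripper_width: 0.926
gripper_force: 0.0
```

Call:
move_arm --series '[[[0, 0, 0], [-0.09, -0.029, 0], 1], [[0, 0, 0], [-0.09, -0.029, 0], 1], [[0, 0, 0], [-0.09, -0.029, 0], 1], [[0, 0, 0], [-0.09, -0.029, 0], 1], [[0, 0, 0], [-0.09, -0.029, 0], 1], [[0, 0, 0], [-0.09, -0.029, 0], 1], [[0, 0, 0], [-0.08, -0.025, 0], 1], [[0, 0, 0], [-0.05, -0.014, 0], 1], [[0, 0, 0], [0, 0, 0], 1]]'

```text
time_s: 19.2
tcp_pos: [0.5828, 0.2157, 0.1736]
ee_rot: [[0.004, -1.0, 0.001], [-1.0, -0.004, 0.0], [-0.0, -0.001, -1.0]]
wrist_force: [-0.7, -0.7, -0.0]
gripper_width: 1.003
gripper_force: 0.0
```

Call:
move_arm --series '[[[0, 0, -1], [0, 0, 0], 1], [[0, 0, -1], [0, 0, 0], 1], [[0, 0, -1], [0, 0, 0], 1], [[0, 0, -1], [0, 0, 0], 1], [[0, 0, -1], [0, 0, 0], 1], [[0, 0, -1], [0, 0, 0], 1], [[0, 0, -0.23], [0, 0, 0], 1], [[0, 0, 0], [0, 0, 0], 1], [[0, 0, 0], [0, 0, 0], 1]]'

```text
time_s: 20.1
tcp_pos: [0.582, 0.2121, 0.1738]
ee_rot: [[0.582, -0.813, 0.0], [-0.813, -0.582, 0.0], [-0.0, -0.0, -1.0]]
wrist_force: [-0.4, -0.2, -0.7]
gripper_width: 1.002
gripper_force: 0.0
```

```bash
python3 - <<'E'
from h import *
for n in ['top','wrist']:
    c=r.capture(n); cv2.imwrite(f'pics/{n}6.png',c['img'][:,:,::-1])
    for t,z in [('mineral_mid',.027),('corn_mid',.064),('seed_cake_mid',.059)]:
        print(n,t,[(round(d['score'],2),at(c,d['centre'],z).round(4).tolist()) for d in r.pinpoint(t,n)])
    if n=='wrist':
        hsv=cv2.cvtColor(c['img'],cv2.COLOR_RGB2HSV); u,v=map(int,proj(c,[.583,.21,.042])); print(u,v,hsv[v-8,u-10])
        m=cv2.inRange(hsv,(0,30,int(hsv[v-8,u-10][2])-35),(8,110,255)); k=np.zeros_like(m); cv2.circle(k,(u,v),60,255,-1); m&=k
        P=max(cv2.findContours(m,0,1)[0],key=cv2.contourArea)[:,0]
        print(cv2.minAreaRect((np.array([at(c,p,.042)[:2] for p in P])*1000).astype(np.float32)))
s=r.sense(); print(s['time_s'],s['tcp_pos'],s['ee_rot'].round(3).tolist())
E
```

```text
top mineral_mid [(0.84, [0.7187, 0.1669, 0.027]), (0.48, [0.5846, 0.2052, 0.027])]
top corn_mid [(0.53, [0.4532, -0.195, 0.064])]
top seed_cake_mid [(0.7, [0.458, -0.1254, 0.059])]
wrist mineral_mid [(0.88, [0.5845, 0.2106, 0.027]), (0.59, [0.717, 0.1587, 0.027]), (0.58, [0.7173, 0.318, 0.027])]
wrist corn_mid []
wrist seed_cake_mid []
255 180 [  1  52 207]
((584.1041259765625, 209.87969970703125), (42.291358947753906, 40.683170318603516), 35.64839172363281)
20.5 [0.58203878 0.21245265 0.17348468] [[0.583, -0.812, -0.0], [-0.812, -0.583, -0.0], [-0.0, 0.0, -1.0]]
```

View pics/wrist6.png

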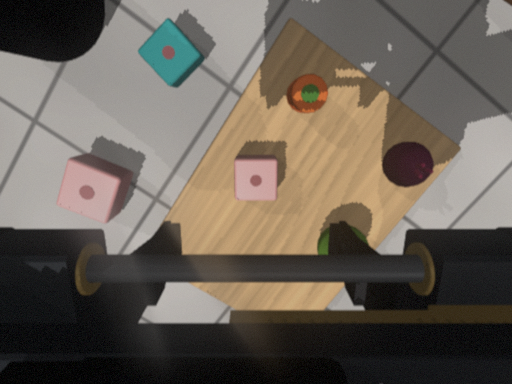

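The target block is at (256,180) and lies square to the fingers. The apple is clear of the finger path. I'll go down and grip.

Call:
move_arm --series '[[[0, 0, 0], [0.006, 0, 0.04], 1], [[0, 0, 0], [0, 0, 0.08], 1], [[0, 0, 0], [0, 0, 0.08], 1], [[0, 0, 0], [0, 0, 0.07], 1], [[0, 0, 0], [0, 0, 0.034], 1], [[0, 0, 0], [0, 0, 0.012], 1], [[0, 0, 0], [0, 0, 0], 1], [[0, 0, 0], [0, 0, 0], 1]]'

```text
time_s: 21.3
tcp_pos: [0.5848, 0.2106, 0.0168]
ee_rot: [[0.584, -0.812, 0.002], [-0.812, -0.584, 0.001], [0.0, -0.002, -1.0]]
wrist_force: [0.1, 0.1, -0.2]
gripper_width: 1.0
gripper_force: 0.0
```

Call:
move_arm --series '[[[0, 0, 0], [0, 0, 0], 0], [[0, 0, 0], [0, 0, 0], 0], [[0, 0, 0], [0, 0, 0], 0], [[0, 0, 0], [0, 0, 0], 0], [[0, 0, 0], [0, 0, 0], 0], [[0, 0, 0], [0, 0, 0], 0], [[0, 0, 0], [0, 0, 0], 0], [[0, 0, 0], [0, 0, 0], 0], [[0, 0, 0], [0, 0, 0], 0]]'

```text
time_s: 22.2
tcp_pos: [0.5836, 0.2099, 0.0155]
ee_rot: [[0.583, -0.812, -0.0], [-0.812, -0.583, -0.0], [-0.0, 0.0, -1.0]]
wrist_force: [-0.9, -0.6, 0.7]
gripper_width: 0.504
gripper_force: 30.0
```

Call:
move_arm --series '[[[0, 0, 0], [0, 0, -0.02], 0], [[0, 0, 0], [0, 0, -0.06], 0], [[0, 0, 0], [0, 0, -0.09], 0], [[0, 0, 0], [0, 0, -0.09], 0], [[0, 0, 0], [0, 0, -0.04], 0], [[0, 0, 1], [0, 0, 0], 0], [[0, 0, 1], [0, 0, 0], 0], [[0, 0, 1], [0, 0, 0], 0], [[0, 0, 1], [0, 0, 0], 0], [[0, 0, 1], [0, 0, 0], 0], [[0, 0, 1], [0, 0, 0], 0], [[0, 0, 0.23], [0, 0, 0], 0]]'

```text
time_s: 23.4
tcp_pos: [0.5838, 0.21, 0.166]
ee_rot: [[-0.001, -1.0, 0.0], [-1.0, 0.001, 0.0], [-0.0, -0.0, -1.0]]
wrist_force: [0.6, -0.2, -1.0]
gripper_width: 0.505
gripper_force: 30.0
```

Call:
move_arm --series '[[[0, 0, 0], [0.05, 0.004, 0], 0], [[0, 0, 0], [0.09, 0.004, 0], 0], [[0, 0, 0], [0.09, 0.005, 0], 0], [[0, 0, 0], [0.09, 0.005, 0], 0], [[0, 0, 0], [0.09, 0.005, 0], 0], [[0, 0, 0], [0.09, 0.005, 0], 0], [[0, 0, 0], [0.09, 0.005, 0], 0], [[0, 0, 0], [0.09, 0.005, 0], 0], [[0, 0, 0], [0.09, 0.005, 0], 0], [[0, 0, 0], [0.08, 0.004, 0], 0], [[0, 0, 0], [0.05, 0, 0], 0], [[0, 0, 0], [0.03, 0, 0], 0]]'

```text
time_s: 24.6
tcp_pos: [0.5599, -0.2571, 0.1657]
ee_rot: [[-0.001, -1.0, 0.0], [-1.0, 0.001, -0.0], [0.0, -0.0, -1.0]]
wrist_force: [-0.7, 0.5, -1.1]
gripper_width: 0.51
gripper_force: 30.0
```

Call:
move_arm --series '[[[0, 0, 0], [0, 0, 0], 0], [[0, 0, 0], [0, 0, 0.05], 0], [[0, 0, 0], [0, 0, 0.08], 0], [[0, 0, 0], [0, 0, 0.05], 0], [[0, 0, 0], [0, 0, 0.02], 0], [[0, 0, 0], [0, 0, 0], 0], [[0, 0, 0], [0, 0, 0], 0], [[0, 0, 0], [0, 0, 0], 0]]'

```text
time_s: 25.4
tcp_pos: [0.5617, -0.255, 0.0675]
ee_rot: [[0.001, -1.0, 0.004], [-1.0, -0.001, -0.001], [0.001, -0.004, -1.0]]
wrist_force: [-0.4, -0.3, -0.6]
gripper_width: 0.498
gripper_force: 30.0
```

```bash
python3 - <<'E'
from h import *
c=r.capture('wrist'); cv2.imwrite('pics/w7.png',c['img'][:,:,::-1])
s=r.sense(); print(s['time_s'],s['tcp_pos'],s['ee_rot'].round(3).tolist(),s['gripper_width'])
E
```

```text
25.45 [ 0.56153637 -0.25506465  0.06740798] [[0.001, -1.0, 0.003], [-1.0, -0.001, -0.001], [0.001, -0.003, -1.0]] 0.5091186730685748
```

View pics/w7.png

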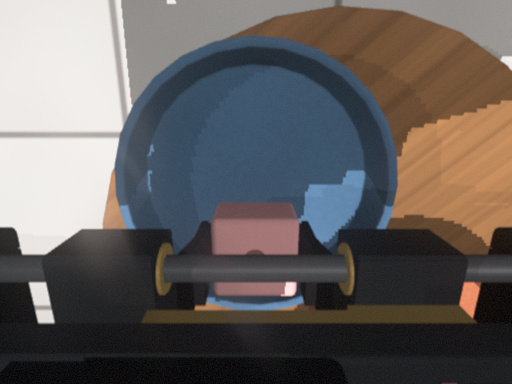

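The block hangs level inside the blue dish at (256,250), clear of the wall. I'll lower it.

Call:
move_arm --series '[[[0, 0, 0], [0, 0, 0.016], 0], [[0, 0, 0], [0, 0, 0.012], 0], [[0, 0, 0], [0, 0, 0.006], 0], [[0, 0, 0], [0, 0, 0.004], 0], [[0, 0, 0], [0, 0, 0.001], 0], [[0, 0, 0], [0, 0, 0], 0], [[0, 0, 0], [0, 0, 0], 0], [[0, 0, 0], [0, 0, 0], 0]]'

```text
time_s: 26.25
tcp_pos: [0.5598, -0.2549, 0.0475]
ee_rot: [[0.0, -1.0, -0.001], [-1.0, -0.0, -0.0], [0.0, 0.001, -1.0]]
wrist_force: [-3.7, 2.7, 9.4]
gripper_width: 0.501
gripper_force: 30.0
```

Call:
move_arm --series '[[[0, 0, 0], [0, 0, 0], 0.66], [[0, 0, 0], [0, 0, 0], 0.66], [[0, 0, 0], [0, 0, 0], 0.66], [[0, 0, 0], [0, 0, 0], 0.66], [[0, 0, 0], [0, 0, -0.02], 0.66], [[0, 0, 0], [0, 0, -0.04], 0.66], [[0, 0, 0], [0, 0, -0.08], 0.66], [[0, 0, 0], [0, 0, -0.08], 0.9], [[0, 0, 0], [0, 0, -0.03], 0.9], [[0, 0, 0], [-0.05, -0.004, 0], 0.9], [[0, 0, 0], [-0.09, -0.008, 0], 0.9]]'

```text
time_s: 27.35
tcp_pos: [0.5666, -0.1862, 0.1726]
ee_rot: [[-0.004, -1.0, 0.003], [-1.0, 0.004, -0.001], [0.001, -0.003, -1.0]]
wrist_force: [0.5, 1.5, -1.2]
gripper_width: 0.878
gripper_force: 0.0
```

Call:
move_arm --series '[[[0, 0, 0], [-0.09, -0.008, 0], 0.9], [[0, 0, 0], [-0.09, -0.008, 0], 0.9], [[0, 0, 0], [-0.09, -0.008, 0], 0.9], [[0, 0, 0], [-0.09, -0.008, 0], 0.9], [[0, 0, 0], [-0.09, -0.008, 0], 0.9], [[0, 0, 0], [-0.09, -0.008, 0], 0.9], [[0, 0, 0], [-0.059, -0.004, 0], 0.9], [[0, 0, 0], [0, 0, 0], 0.9], [[0, 0, 0], [0, 0, 0], 0.9], [[0, 0, 0], [0, 0, 0], 0.9]]'

```text
time_s: 28.35
tcp_pos: [0.5922, 0.1137, 0.1714]
ee_rot: [[-0.001, -1.0, 0.0], [-1.0, 0.001, -0.0], [0.0, -0.0, -1.0]]
wrist_force: [-0.3, 0.1, -0.3]
gripper_width: 0.9
gripper_force: 0.0
```

```bash
python3 - <<'E'
from h import *
for n in ['top','wrist']:
    c=r.capture(n); cv2.imwrite(f'pics/{n}8.png',c['img'][:,:,::-1])
    for t,z in [('carrot_mid',.034),('mineral_mid',.059),('corn_mid',.064),('seed_cake_mid',.059)]:
        print(n,t,[(round(d['score'],2),at(c,d['centre'],z).round(4).tolist()) for d in r.pinpoint(t,n)])
s=r.sense(); print(s['time_s'],s['tcp_pos'],s['ee_rot'].round(3).tolist())
E
```

```text
top carrot_mid [(0.62, [0.5853, 0.1066, 0.034])]
top mineral_mid [(0.84, [0.7091, 0.3124, 0.059]), (0.74, [0.5569, -0.2526, 0.059])]
top corn_mid [(0.84, [0.4469, -0.1918, 0.064]), (0.2, [0.4437, -0.1369, 0.064])]
top seed_cake_mid [(0.79, [0.4496, -0.1297, 0.059])]
wrist carrot_mid [(0.64, [0.5966, 0.1155, 0.034])]
wrist mineral_mid [(0.84, [0.7024, 0.143, 0.059])]
wrist corn_mid []
wrist seed_cake_mid []
28.85 [0.59232289 0.11426084 0.17107632] [[-0.0, -1.0, 0.0], [-1.0, 0.0, -0.0], [0.0, -0.0, -1.0]]
```

View pics/wrist8.png

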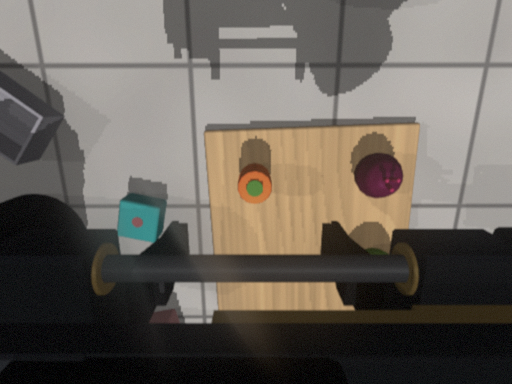

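The carrot is at (255,187), directly under the grip line, and everything else is clear. I'll go down and grip.

Call:
move_arm --series '[[[0, 0, 0], [0, 0, 0.04], 0.9], [[0, 0, 0], [0, 0, 0.08], 0.9], [[0, 0, 0], [0, 0, 0.08], 0.9], [[0, 0, 0], [0, 0, 0.06], 0.9], [[0, 0, 0], [0, 0, 0.03], 0.9], [[0, 0, 0], [0, 0, 0.012], 0.9], [[0, 0, 0], [0, 0, 0], 0.9], [[0, 0, 0], [0, 0, 0], 0.9]]'

```text
time_s: 29.65
tcp_pos: [0.5932, 0.1148, 0.0211]
ee_rot: [[0.0, -1.0, 0.002], [-1.0, -0.0, 0.001], [-0.001, -0.002, -1.0]]
wrist_force: [0.6, -0.0, -0.1]
gripper_width: 0.899
gripper_force: 0.0
```

Call:
move_arm --series '[[[0, 0, 0], [0, 0, 0], 0], [[0, 0, 0], [0, 0, 0], 0], [[0, 0, 0], [0, 0, 0], 0], [[0, 0, 0], [0, 0, 0], 0], [[0, 0, 0], [0, 0, 0], 0], [[0, 0, 0], [0, 0, 0], 0], [[0, 0, 0], [0, 0, 0], 0], [[0, 0, 0], [0, 0, 0], 0], [[0, 0, 0], [0, 0, 0], 0], [[0, 0, 0], [0, 0, 0], 0]]'

```text
time_s: 30.65
tcp_pos: [0.5923, 0.1145, 0.02]
ee_rot: [[-0.0, -1.0, -0.0], [-1.0, 0.0, -0.0], [0.0, 0.0, -1.0]]
wrist_force: [-0.0, 0.3, -0.2]
gripper_width: 0.379
gripper_force: 30.0
```

Call:
move_arm --series '[[[0, 0, 0], [0, 0, -0.02], 0], [[0, 0, 0], [0, 0, -0.06], 0], [[0, 0, 0], [0, 0, -0.09], 0], [[0, 0, 0], [0, 0, -0.09], 0], [[0, 0, 0], [0, 0, -0.04], 0], [[0, 0, 0], [0.05, 0.004, 0], 0], [[0, 0, 0], [0.09, 0.007, 0], 0], [[0, 0, 0], [0.09, 0.007, 0], 0], [[0, 0, 0], [0.09, 0.007, 0], 0], [[0, 0, 0], [0.09, 0.007, 0], 0], [[0, 0, 0], [0.09, 0.007, 0], 0]]'

```text
time_s: 31.75
tcp_pos: [0.5723, -0.1371, 0.1709]
ee_rot: [[0.0, -1.0, 0.001], [-1.0, -0.0, 0.0], [-0.0, -0.001, -1.0]]
wrist_force: [0.8, -0.6, -0.5]
gripper_width: 0.383
gripper_force: 30.0
```

Call:
move_arm --series '[[[0, 0, 0], [0.09, 0.007, 0], 0], [[0, 0, 0], [0.09, 0.007, 0], 0], [[0, 0, 0], [0.09, 0.007, 0], 0], [[0, 0, 0], [0.057, 0.004, 0], 0], [[0, 0, 0], [0.03, 0, 0], 0], [[0, 0, 0], [0, 0, 0], 0], [[0, 0, 0], [0, 0, 0.05], 0], [[0, 0, 0], [0, 0, 0.08], 0], [[0, 0, 0], [0, 0, 0.05], 0], [[0, 0, 0], [0, 0, 0.02], 0], [[0, 0, 0], [0, 0, 0], 0], [[0, 0, 0], [0, 0, 0], 0]]'

```text
time_s: 32.95
tcp_pos: [0.5616, -0.3138, 0.0716]
ee_rot: [[0.001, -1.0, 0.002], [-1.0, -0.001, -0.001], [0.001, -0.002, -1.0]]
wrist_force: [0.1, 0.1, -0.8]
gripper_width: 0.383
gripper_force: 30.0
```

```bash
python3 - <<'E'
from h import *
c=r.capture('wrist'); cv2.imwrite('pics/w9.png',c['img'][:,:,::-1])
s=r.sense(); print(s['time_s'],s['tcp_pos'],s['ee_rot'].round(3).tolist(),s['gripper_width'])
E
```

```text
33.0 [ 0.56181649 -0.31404437  0.07207135] [[0.001, -1.0, 0.003], [-1.0, -0.001, -0.001], [0.001, -0.003, -1.0]] 0.38535919770732324
```

View pics/w9.png

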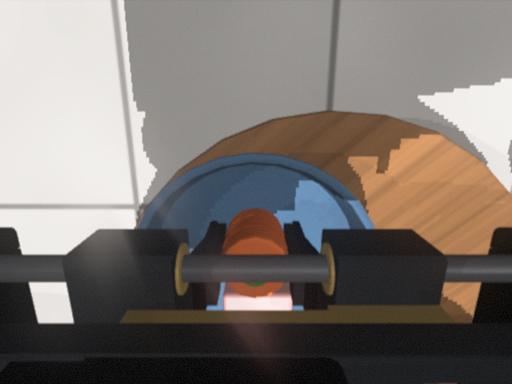

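The carrot is upright at (255,250), with the block behind it at (256,300) and the wall clear. I'll lower it.

Call:
move_arm --series '[[[0, 0, 0], [0, 0, 0.016], 0], [[0, 0, 0], [0, 0, 0.012], 0], [[0, 0, 0], [0, 0, 0.006], 0], [[0, 0, 0], [0, 0, 0.004], 0], [[0, 0, 0], [0, 0, 0.001], 0], [[0, 0, 0], [0, 0, 0], 0], [[0, 0, 0], [0, 0, 0], 0], [[0, 0, 0], [0, 0, 0], 0]]'

```text
time_s: 33.8
tcp_pos: [0.5599, -0.3139, 0.052]
ee_rot: [[0.0, -1.0, -0.001], [-1.0, -0.0, -0.0], [0.0, 0.001, -1.0]]
wrist_force: [-2.5, 3.5, 6.8]
gripper_width: 0.384
gripper_force: 30.0
```

Call:
move_arm --series '[[[0, 0, 0], [0, 0, 0], 0.55], [[0, 0, 0], [0, 0, 0], 0.55], [[0, 0, 0], [0, 0, 0], 0.55], [[0, 0, 0], [0, 0, 0], 0.55], [[0, 0, 0], [0, 0, -0.02], 0.55], [[0, 0, 0], [0, 0, -0.04], 0.55], [[0, 0, 0], [0, 0, -0.08], 0.55], [[0, 0, 0], [0, 0, -0.08], 0.55], [[0, 0, 0], [-0.05, 0, -0.05], 0.55], [[0, 0, 0], [-0.09, 0, -0.03], 0.55], [[0, 0, 0], [-0.09, 0, 0], 0.55], [[0, 0, 0], [-0.09, 0, 0], 0.55]]'

```text
time_s: 35.0
tcp_pos: [0.5605, -0.1527, 0.2023]
ee_rot: [[-0.001, -1.0, 0.003], [-1.0, 0.001, -0.0], [0.0, -0.003, -1.0]]
wrist_force: [1.7, -0.5, -0.4]
gripper_width: 0.55
gripper_force: 0.0
```

Call:
move_arm --series '[[[0, 0, 0], [-0.09, 0, 0], 0.55], [[0, 0, 0], [-0.09, 0, 0], 0.55], [[0, 0, 0], [-0.09, 0, 0], 0.55], [[0, 0, 0], [-0.09, 0, 0], 0.55], [[0, 0, 0], [-0.05, 0, 0], 0.55], [[0, 0, 0], [0, 0, 0], 0.55], [[0, 0, 0], [0, 0, 0], 0.55]]'

```text
time_s: 35.7
tcp_pos: [0.5603, 0.0513, 0.2011]
ee_rot: [[0.001, -1.0, 0.0], [-1.0, -0.001, -0.0], [0.0, -0.0, -1.0]]
wrist_force: [-0.4, -0.4, -0.6]
gripper_width: 0.548
gripper_force: 0.0
```

```bash
python3 - <<'E'
from h import *
ims=[]
for n,(u0,v0,u1,v1) in [('top',(90,120,430,300)),('scene',(150,90,340,190))]:
    c=r.capture(n); i=c['img'][v0:v1,u0:u1,::-1]; k=560/i.shape[1]; ims.append(cv2.resize(i,(560,295)))
cv2.imwrite('pics/end.png',np.vstack(ims)); print(r.sense()['time_s'],r.sense()['tcp_pos'])
E
```

```text
35.8 [0.56025144 0.05015727 0.20085043]
```

View pics/end.png

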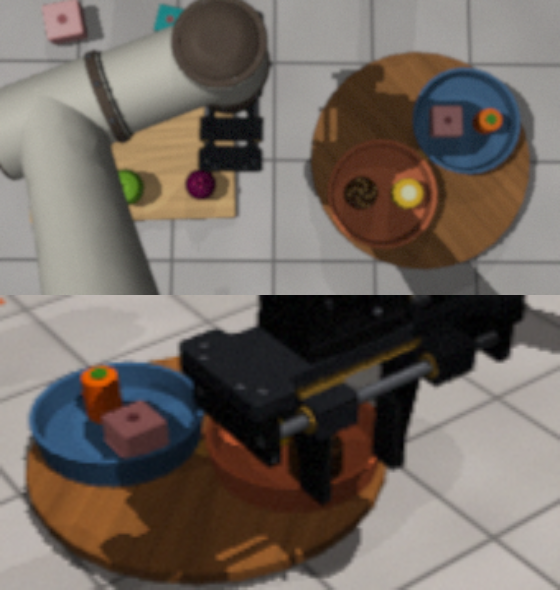

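The final picture shows the cake (360,193) and corn (408,193) upright in the terracotta dish. The block (447,121) and carrot (490,120) are upright in the blue one, and the apple and beetroot are still on the board. I'll hand it in.

```bash
python3 -c "
from station import r
print(r.finish_job())"
```

```text
the job is handed in; nothing more can be done
None
```

I handed the job in at about 36 s: the seed cake and corn stand upright in the terracotta dish, the mineral block and carrot in the blue dish, and the apple and beetroot are still on the board.

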